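# Seat the tube and press the hold-down lever through the guard window

### The arm

A 7-joint arm with a two-finger parallel gripper is mounted at the origin on the work surface. World frame = base frame: x ahead of the robot, y to its left, z up, the work surface at z = 0. Lengths are in m, angles in rad, forces in N, time in s.
With the tool pointing down it reaches from about 0.425 to 0.875 m from the base axis. Payload 4.7 kg.
Tool frame: the origin (TCP) lies at the very end of the fingers, on their centre line; the grasp point (between the pads) lies 19 mm behind it; z points along the fingers, y is the line along which they close (so a half turn about z gives the same grasp; the last joint's range is limited). The gripper opens to 87 mm and grips with 3 to 60 N. Pads are 19 mm wide; open, the fingers measure 117 mm over their backs; the gripper's body (75 mm by 190 mm) begins 51 mm behind the grasp point.
Start: joints at [1.35, 0.321, -0.07, 1.45, 0.023, 1.371, -0.057], TCP at [0.151, -0.632, 0.223] pointing down, gripper open.
Joint ranges: [-2.86, 2.86], [-0.3, 2.09], [-1.38, 1.24], [0.06, 2.45], [-1.56, 4.7], [0.09, 2.05], [-2.69, 2.69]. Speed limits (rad/s): [2.57, 2.57, 3.14, 3.14, 3.14, 3.14, 3.14].

### API

Orientations are given as a rotation vector (axis times angle).
In Python, from bench import ctrl, imaging, ticket gives the robot as it stands.
- The arm moves only by the tool jog_arm, never from a script. Its argument "rows" is text: rows parted by semicolons, each of 7 numbers parted by spaces: the shift along the tool's x, y, z in cm, then the turn, a rotation vector about the tool's x, y, z in rad, then the closure, from -1 (fully open) to 1 (shut), so that 0 is half open. A call has 1 to 5 rows; each row shifts and turns the commanded pose from where the row before left it, along the tool's axes as they then stand; what a row does not reach is not made up. A row lasts 1/8 s, in which the tool goes at most 62.5 mm and 10.7 degrees, less where a joint would pass 70% of its speed; a pose out of reach is approached as far as the arm can. A call with a gripper value outside its range is refused whole. The fingers move at their own pace and stop on an object; "force" is the grip in N (left out, the last holds). Time passes only in rows, so rows that do not move let the fingers close. It gives the time, the measured TCP pose, the force, the opening and the grip force at its end, in the units of the state.
- ctrl.get_state(): the state, without advancing time (a new reading comes with each control period).
- imaging.get_image(name): name is "side" or "top"; returns a dict with "img" (480x640x3 uint8, blue, green, red), "vertical_fov" (degrees; the focal length in pixels is half the picture's height over the tangent of half this angle, whatever the lens; pixels are square), "cx", "cy" (the principal point, pixels), "k1" (the pictures are not rectified: a ray, as slopes to the right and down, at radius r is drawn at 1 + k1 r^2 times it, then the intrinsics apply), "origin" and "orientation" of the camera in the world. Camera axes: x right, y down, z forward; pixel columns grow to the right and rows downward; lengths in m; the calibration is good to about 2 mm. A picture is of the moment at which its call begins. There is no depth.
- ticket.close_job(): hands the job in; it is judged then, once.
The state is a dict: "time": time; "joint_positions": joint angles; "qd": joint speeds; "joint_torque": joint torques, N m; "position": TCP position; "tool_rot": TCP orientation; "ft_force": force on the tool from outside, world axes, zero at the start; "torque": the same for the moment, N m; "grip_width": opening from 0.0 (shut) to 1.0 (fully open); "grip_force": force on a finger pad.
Only numpy, scipy, OpenCV 4.12 (cv2) and the standard library are available. Lean on these libraries where they do the work, as an engineer would, in place of code of your own. Each camera call takes 0.05 s, during which the arm holds its last target. There are 200 camera calls.

### The job

In the guarded tube fixture, push the loose steel tube along its V-block with the fingertips until its end is right up against the end stop. Then reach down through the window in the guard's top and press the hold-down lever's paddle fully down, where it stays by itself, and withdraw. Never touch the guard, do not lift the tube, and leave the other things on the bench alone.

Things in the scene. Friction and masses are not known exactly. Their poses are not given: they have to be found in the camera images.
- stop_face (a point): centre of the end stop's face that the tube must meet, 55 mm above the bench, on the line of the tube's axis; fixed. Its axes: +y along the V-block towards the stop (the way the tube is pushed), z up, -x the side nearest the robot. The stop block is 60 mm wide (x), 22 mm thick beyond the face, its top 88 mm above the bench.
- fixture: the fixed steel fixture, axes as the stop face's; origin on the bench 130 mm before the stop face, under the tube's axis. In this frame the V-block (open above and at the tail end, cheeks up to 56 mm above the bench) spans y -100 to +120 mm and the 12 mm base plate x -120 to +100, y -125 to +165 mm. It carries stop, guard and lever.
- tube_tail (a point): centre of the tube's end face away from the stop: push here (only the position is meaningful, the tube may roll). Round steel tube, 38 mm diameter, 260 mm long, 0.25 to 0.5 kg, in the V-block along the fixture's y, axis 55 mm above the bench. Starts 40 to 80 mm short of the stop, slides with 2 to 7 N. The ends look bored but are solid to the touch.
- tube_nose (a point): centre of the tube's other end face, the one that must meet the stop (only the position is meaningful). Once seated, the tube sticks 100 mm out of the guard on the tail side.
- window (a point): centre of the guard's rectangular window at the upper face of the guard's top sheet, 145 mm above the bench; axes as the fixture's. The opening is 90 mm along x and 100 mm along y; the sheet is 4 mm thick, and 20 mm wide beside the window on its -x, -y and +y sides.
- guard: the fixed guard, never to be touched: grey top sheet with the window, clear panels, four posts. Origin and axes as the fixture's. It covers x -115 to +95 mm, y -30 to +110 mm, up to 145 mm above the bench. The y sides are closed by clear panels in the upper 50 mm only; the tube passes below them.
- paddle (a point): centre of the upper face of the lever's paddle, a flat plate 40 x 40 x 8 mm below the window, at about the window's centre in x and y. Raised it stands about 12 mm below the window's plane, pressed home 41 mm below it (104 mm above the bench). It moves on an arc about a level hinge 115 mm farther in +x.
- lever (a joint): angle of the hold-down lever: 0 raised, grows as the paddle is pressed down, 0.26 rad fully down against a rigid stop. Starts at 0 to 0.05. Turns with steady friction (no spring, stays where it is left); pressing at the paddle takes about 6 N.
- wrench: bystander: a 190 mm spanner lying beyond the fixture
- hammer: bystander: a 300 mm hammer lying on the right of the bench
- screwdriver: bystander: a 200 mm screwdriver lying between robot and fixture
- tub: bystander: a white plastic tub, 90 mm across, 75 mm high, standing beyond the tube
- offcut: bystander: an upright offcut of the tube, 38 mm across, 55 mm high
- file: bystander: a hand file with a wooden handle, 280 mm long
- blank: bystander: a steel blank 50 x 70 x 12 mm lying on the bench
- tube: the loose tube as a whole, origin at its middle on the axis. (Use only the position.)

How it is judged:
On the way, in this order (a step that is already met when the one before it is completed fails the run):
1. the tube lies in the V-block with its end against the stop (within 4 mm) (y of tube_nose in the frame of stop_face above -0.004 m and z of each of tube_nose, tube_tail in the frame of stop_face below 0.006 m), for 0.2 s.
2. the lever is pressed fully down (above 0.235 of 0.26 rad) (value of joint lever above 0.235 rad), for 0.2 s.
At the end, for the whole second after the job is handed in: the tube rests in the V-block, its end within 4 mm of the stop, and the lever stays pressed down, above 0.235 of its 0.26 rad (all of step 1 and value of joint lever above 0.235 rad and velocity of joint lever below 0.05 rad/s and distance between tube_nose and stop_face below 0.008 m and linear speed of tube below 0.01 m/s); the robot touches nothing.
It fails at once if the robot touches the guard (contact force between any of the arm, the fingers and guard above 0.5 N).
It fails at once if the tube is lifted out of the V-block (z of any of tube_tail, tube_nose in the frame of stop_face above 0.015 m).
It fails at once if another thing on the bench is shifted by more than 20 mm (distance of any of wrench, hammer, screwdriver, tub, offcut, file, blank from where it was at the start of the episode above 0.02 m).
It also fails if it takes over 48 s, if anything falls off the work surface, if the arm or the gripper's body presses on something with over 40 N, if the wrist force passes 120 N, or if a joint passes its speed limit or range.

## Working session

There is one attempt and no reset: what is moved stays moved. The work goes in short steps, Python scripts to look and compute and a tool call to move; the robot and the scene stay as the last step left them, time stands still between calls to the robot, and variables do not carry over. Pictures are saved under pics/ and viewed, at most 10 in all, crops included, and the job is handed in when it is done.

Besides the shell and the picture viewer there is one more tool, called after "Emit:" as a command line: name --argument value ..., lists and objects as JSON in quotes. jog_arm: Moves the arm, as the interface text tells. Its arguments: {"type":"object","properties":{"rows":{"type":"string"},"force":{"type":"number"}},"required":["rows"]}

```bash
mkdir -p pics; cat > h.py <<'E'
import numpy as np, cv2
from scipy.spatial.transform import Rotation as R
from bench import ctrl, imaging, ticket
def cal(d):
    f=240/np.tan(np.radians(d["vertical_fov"])/2)
    K=np.array([[f,0,d["cx"]],[0,f,d["cy"]],[0,0,1.]])
    o=np.array(d["orientation"]); Rm=R.from_rotvec(o).as_matrix() if o.size==3 else (o if o.size==9 else R.from_quat(o).as_matrix())
    return K,np.array([d["k1"],0,0,0.]),np.array(d["origin"]),Rm.reshape(3,3)
def ray(c,uv):
    K,k,o,Rm=c
    p=cv2.undistortPoints(np.array(uv,float).reshape(-1,1,2),K,k).reshape(-1,2)
    return np.c_[p,np.ones(len(p))]@Rm.T
def onz(c,uv,z):
    d=ray(c,uv); return c[2]+d*((z-c[2][2])/d[:,2])[:,None]
def proj(c,P):
    K,k,o,Rm=c
    return cv2.projectPoints(np.array(P,float).reshape(-1,1,3),Rm.T,-Rm.T@o,K,k)[0].reshape(-1,2)
E
python3 - <<'E'
from h import *
for n in("side","top"):
    d=imaging.get_image(n); cv2.imwrite(f"pics/{n}0.png",d["img"]); np.save(n+"0.npy",d,allow_pickle=True)
    print({k:v for k,v in d.items() if k!="img"})
print(ctrl.get_state())
E
```

```text
{'vertical_fov': 43.72887859826576, 'cx': 321.39953944474905, 'cy': 247.20286010727352, 'k1': -0.06855709686863945, 'origin': array([0.00967812, 1.08417472, 1.02242928]), 'orientation': array([-0.69456162,  2.54081532, -1.27594583])}
{'vertical_fov': 54.80736265671857, 'cx': 324.4113711461883, 'cy': 227.5161182424096, 'k1': -0.0703811890466389, 'origin': array([ 0.46555579, -0.00744632,  1.07138768]), 'orientation': array([-2.17086202,  2.1130397 , -0.10044135])}
{'time': 0.1, 'joint_positions': array([ 1.35009062,  0.32174469, -0.07005597,  1.45150938,  0.0225806 ,
        1.37079929, -0.05685588]), 'qd': array([-0.00025111, -0.00115376, -0.00094829, -0.00324776, -0.00149127,
        0.00012376,  0.00081717]), 'joint_torque': array([-1.16216102e-03, -4.92574275e+01, -4.05944958e-01, -3.13400710e+01,
       -6.41134917e-02,  3.94191826e-02,  3.79368362e-05]), 'position': array([ 0.15105716, -0.63171505,  0.22159527]), 'tool_rot': array([-3.11831893e+00, -3.67853915e-01,  4.34131863e-04]), 'ft_force': array([0.35468046, 0.62300429, 0.29083783]), 'torque': array([0.01125739, 0.05077676, 0.00535599]), 'grip_force': 0.0, 'grip_width': 0.9980344571071195}
```

View pics/side0.png

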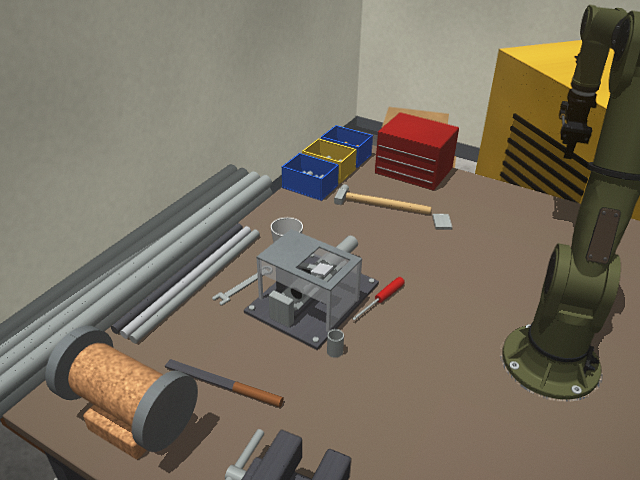

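View pics/top0.png

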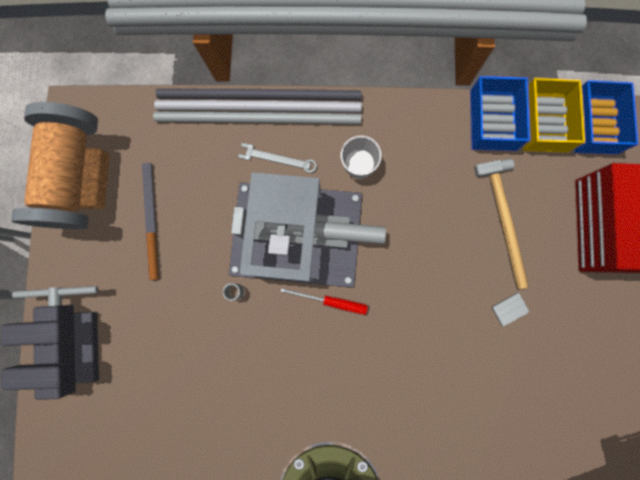

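Side: guard centred near (310,275), tube tail near (350,242), offcut (336,343), screwdriver (380,298). Top: fixture base plate (232–362, 180–288), tube tail at about (385,236), stop at (237,220), white paddle at (279,244), and the tub at (361,157).

```bash
python3 - <<'E'
from h import *
d=np.load("top0.npy",allow_pickle=True).item()
cv2.imwrite("pics/topc.png",cv2.resize(d["img"][165:300,220:400],None,fx=4.4,fy=4.4,interpolation=cv2.INTER_CUBIC))
d=np.load("side0.npy",allow_pickle=True).item()
cv2.imwrite("pics/sidec.png",cv2.resize(d["img"][225:360,230:410],None,fx=4.4,fy=4.4,interpolation=cv2.INTER_CUBIC))
E
```

```text
(no output)
```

View pics/topc.png

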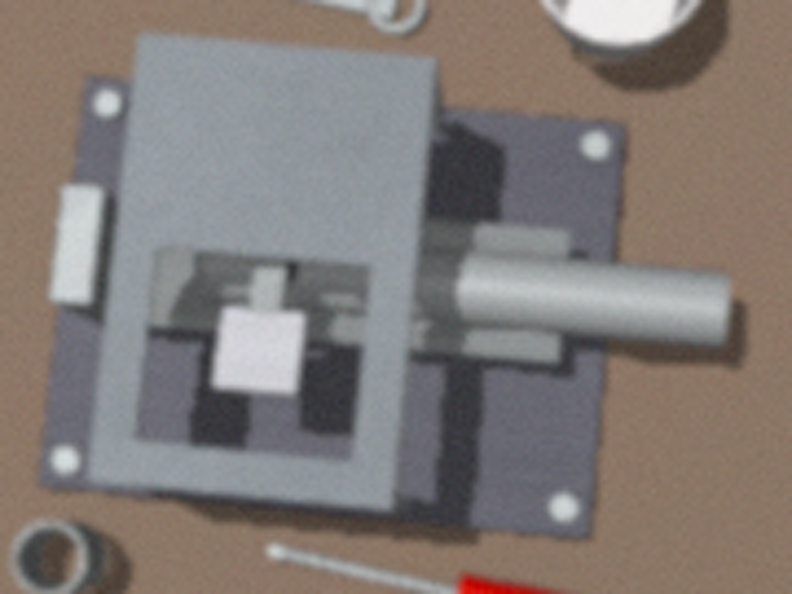

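View pics/sidec.png

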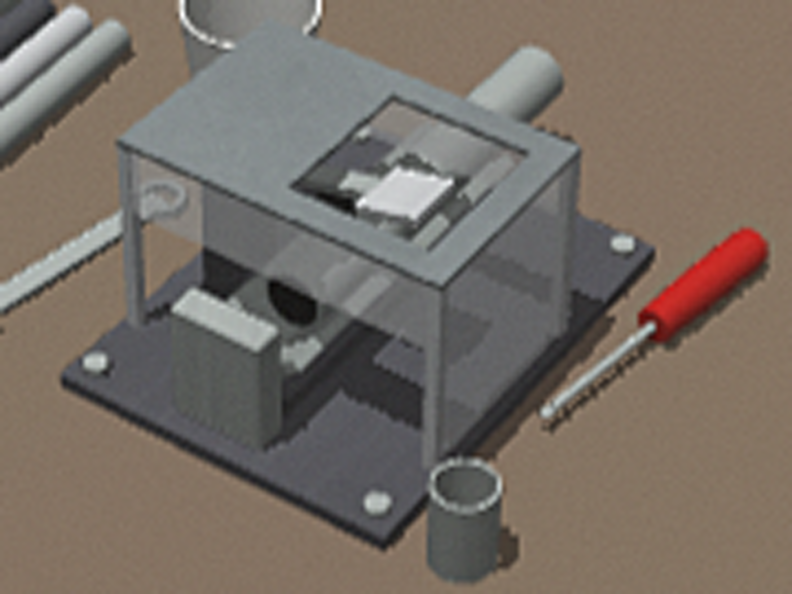

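Crops: the window, guard-top and base-plate corners are clear in both views (top window corners, crop px: (158,246),(369,266),(352,460),(136,440); tail end near (730,310)). I'll fit the fixture's x, y and yaw to points cast from these corners.

```bash
python3 - <<'E'
from h import *
T=cal(np.load("top0.npy",allow_pickle=True).item()); S=cal(np.load("side0.npy",allow_pickle=True).item())
t=lambda a:(np.array(a)+.5)/4.4-.5+[220,165]
s=lambda a:(np.array(a)+.5)/4.4-.5+[230,225]
def fit(P,L):
    P=P[:,:2];L=np.array(L)/1e3;p=P.mean(0);l=L.mean(0);a=L-l;b=P-p
    th=np.arctan2((a[:,0]*b[:,1]-a[:,1]*b[:,0]).sum(),(a*b).sum())
    M=np.array([[np.cos(th),-np.sin(th)],[np.sin(th),np.cos(th)]]);o=p-M@l
    return np.round(np.r_[o,th],4),np.round(1e3*np.abs(L@M.T+o-P).max(),1)
G=[(95,110),(95,-30),(-115,-30),(-115,110)];W=[(-5,90),(-5,-10),(-95,-10),(-95,90)];B=[(100,165),(100,-125),(-120,-125),(-120,165)]
g=onz(T,t([(138,35),(437,58),(392,508),(88,483)]),.145)
w=onz(T,t([(158,246),(369,266),(352,460),(136,440)]),.143)
b=onz(T,t([(88,78),(627,125),(590,538),(42,487)]),.012)
gs=onz(S,s([(118,145),(280,22),(580,150),(443,288)]),.145)
ws=onz(S,s([(292,186),(396,97),(528,152),(428,258)]),.145)
for P,L in((g,G),(w,W),(b,B),(gs,G),(ws,W),(np.r_[g,w,b],G+W+B),(np.r_[gs,ws],G+W)): print(fit(P,L))
print("tail",onz(T,t([(730,275),(730,310),(730,345)]),.055))
print("paddle top",onz(T,t([(258,351)]),.13), "side",onz(S,s([(408,194)]),.13))
print("tail side cen", onz(S,s([(545,85)]),.055))
print(onz(T,t([(460,580),(275,550),(55,560)]),.01))
E
```

```text
(array([ 0.5909,  0.074 , -0.0612]), np.float64(0.9))
(array([ 0.5918,  0.0747, -0.0632]), np.float64(0.9))
(array([ 0.5906,  0.0729, -0.0643]), np.float64(1.6))
(array([ 0.5875,  0.0771, -0.0694]), np.float64(4.1))
(array([ 0.5895,  0.076 , -0.0758]), np.float64(4.0))
(array([ 0.5911,  0.0738, -0.064 ]), np.float64(2.5))
(array([ 0.5886,  0.0767, -0.0702]), np.float64(5.1))
tail [[ 0.59711026 -0.10866049  0.055     ]
 [ 0.57944241 -0.10888167  0.055     ]
 [ 0.56184864 -0.10910752  0.055     ]]
paddle top [[0.54623206 0.11736913 0.13      ]] side [[0.54360008 0.12089387 0.13      ]]
tail side cen [[ 0.56955766 -0.09661242  0.055     ]]
[[0.44063554 0.02378673 0.01      ]
 [0.45315252 0.12025355 0.01      ]
 [0.44430255 0.23531524 0.01      ]]
```

Emit:
jog_arm --rows "3.5 -2.47 0 0 0 0 1;3.5 -2.47 0 0 0 0 1;3.5 -2.47 0 0 0 0 1;3.5 -2.47 0 0 0 0 1;3.5 -2.47 0 0 0 0 1" --force 20

```text
time: 0.72
position: [0.2933, -0.47, 0.2221]
tool_rot: [-3.119, -0.368, 0.001]
ft_force: [0.2, 0.1, 0.0]
grip_width: 0.515
grip_force: 0.0
```

Emit:
jog_arm --rows "3.5 -2.47 0 0 0 0 1;3.5 -2.47 0 0 0 0 1;3.5 -2.47 0 0 0 0 1;3.5 -2.47 0 0 0 0 1;3.5 -2.47 0 0 0 0 1"

```text
time: 1.35
position: [0.4346, -0.3093, 0.2222]
tool_rot: [-3.12, -0.368, 0.001]
ft_force: [0.1, -0.7, -0.2]
grip_width: 0.023
grip_force: 0.0
```

Emit:
jog_arm --rows "3 -2.2 0 0 0 0.15 1;0 0 0 0 0 0.15 1;0 0 0 0 0 0 1"

```text
time: 1.72
position: [0.4581, -0.2818, 0.2221]
tool_rot: [-3.14, 0.099, 0.001]
ft_force: [-0.2, -0.4, 0.4]
grip_width: 0.008
grip_force: 0.0
```

Emit:
jog_arm --rows "2.72 -3.5 0 0 0 0 1;2.72 -3.5 0 0 0 0 1;2.72 -3.5 0 0 0 0 1;2.72 -3.5 0 0 0 0 1;0 0 0 0 0 0 1"

```text
time: 2.35
position: [0.5774, -0.1456, 0.2222]
tool_rot: [-3.138, 0.089, -0.0]
ft_force: [0.1, 0.1, -0.3]
grip_width: 0.008
grip_force: 0.0
```

Emit:
jog_arm --rows "0 0 3.4 0 0 0 1;0 0 3.4 0 0 0 1;0 0 3.4 0 0 0 1;0 0 3.3 0 0 0 1;0 0 3.2 0 0 0 1"

```text
time: 2.98
position: [0.5747, -0.1517, 0.0542]
tool_rot: [3.139, -0.103, -0.002]
ft_force: [0.5, -0.2, 0.4]
grip_width: 0.008
grip_force: 0.0
```

```bash
python3 - <<'E'
from h import *
a=[]
for n,(x,y) in(("top",(230,150)),("side",(250,200))):
    d=imaging.get_image(n); a.append(cv2.resize(d["img"][y:y+145,x:x+195],None,fx=2.05,fy=2.05,interpolation=cv2.INTER_CUBIC)[:,:400])
cv2.imwrite("pics/p1.png",np.hstack(a)); s=ctrl.get_state(); print(s["position"],s["ft_force"])
E
```

```text
[ 0.57177964 -0.1508813   0.05155683] [-0.32972659  0.54851093 -0.61583854]
```

View pics/p1.png

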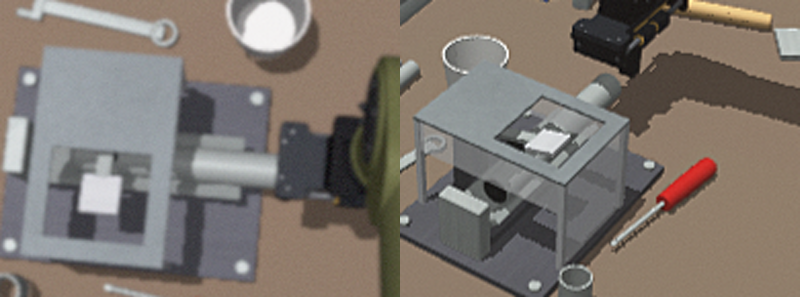

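Fingers stand behind the tail (tail at (278,170) in the left half, gripper edge at 280) and line up with the tube; everything else is unchanged. Pushing.

Emit:
jog_arm --rows "0.3 -1.2 0 0 0 0 1;0 -1.0 0 0 0 0 1;0 -0.6 0 0 0 0 1;0 -0.6 0 0 0 0 1;0 -0.6 0 0 0 0 1"

```text
time: 3.7
position: [0.5817, -0.1122, 0.0562]
tool_rot: [3.136, -0.104, 0.001]
ft_force: [0.5, -7.3, 1.4]
grip_width: 0.004
grip_force: 3.0
```

Emit:
jog_arm --rows "0 -0.6 0 0 0 0 1;0 -0.6 0 0 0 0 1;0 -0.6 0 0 0 0 1;0 -0.6 0 0 0 0 1;0 -0.5 0 0 0 0 1"

```text
time: 4.32
position: [0.5835, -0.0846, 0.0562]
tool_rot: [3.135, -0.106, 0.001]
ft_force: [-1.8, -6.8, 3.1]
grip_width: 0.007
grip_force: 3.3
```

Emit:
jog_arm --rows "0 -0.4 0 0 0 0 1;0 -0.4 0 0 0 0 1;0 -0.3 0 0 0 0 1;0 0 0 0 0 0 1"

```text
time: 4.82
position: [0.5842, -0.0732, 0.0562]
tool_rot: [3.136, -0.105, 0.001]
ft_force: [-0.4, -5.3, 3.4]
grip_width: 0.005
grip_force: 2.8
```

Emit:
jog_arm --rows "0 -0.2 0 0 0 0 1;0 -0.2 0 0 0 0 1;0 0 0 0 0 0 1"

```text
time: 5.2
position: [0.5845, -0.0696, 0.0562]
tool_rot: [3.135, -0.106, 0.001]
ft_force: [-1.8, -6.5, 3.6]
grip_width: 0.006
grip_force: 3.1
```

Emit:
jog_arm --rows "0 -0.2 0 0 0 0 1;0 -0.1 0 0 0 0 1;0 0 0 0 0 0 1"

```text
time: 5.58
position: [0.5847, -0.0669, 0.0563]
tool_rot: [3.135, -0.106, 0.001]
ft_force: [-0.6, -6.8, 2.6]
grip_width: 0.006
grip_force: 3.2
```

Emit:
jog_arm --rows "0 -0.2 0 0 0 0 1;0 0 0 0 0 0 1"

```text
time: 5.82
position: [0.5848, -0.0648, 0.0562]
tool_rot: [3.135, -0.106, 0.001]
ft_force: [-2.0, -7.1, 3.1]
grip_width: 0.008
grip_force: 3.2
```

```bash
python3 - <<'E'
from h import *
a=[]
for n,(x,y) in(("top",(220,165)),("side",(250,230))):
    d=imaging.get_image(n); a.append(cv2.resize(d["img"][y:y+110,x:x+130],None,fx=3.05,fy=4,interpolation=cv2.INTER_CUBIC))
cv2.imwrite("pics/p2.png",np.hstack(a))
E
```

```text
(no output)
```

View pics/p2.png

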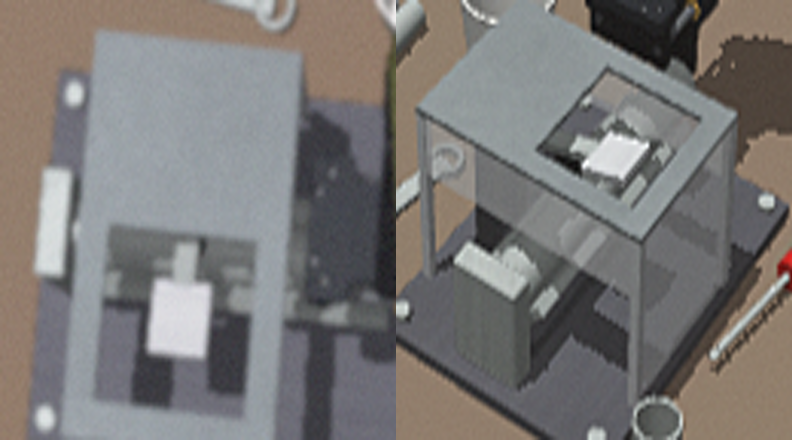

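The nose tip is at (78,230), almost touching the stop at (72,225), and the gripper body at x=310 still clears the guard edge at x=300. A few mm more.

Emit:
jog_arm --rows "0 -0.15 0 0 0 0 1;0 0 0 0 0 0 1"

```text
time: 6.18
position: [0.5848, -0.0642, 0.0562]
tool_rot: [3.134, -0.107, 0.001]
ft_force: [-1.5, -8.0, 4.0]
grip_width: 0.005
grip_force: 3.9
```

Emit:
jog_arm --rows "0 -0.15 0 0 0 0 1;0 0 0 0 0 0 1"

```text
time: 6.42
position: [0.5848, -0.0642, 0.0563]
tool_rot: [3.132, -0.108, 0.0]
ft_force: [-0.0, -9.1, 3.5]
grip_width: 0.004
grip_force: 5.0
```

Emit:
jog_arm --rows "0 -0.25 0 0 0 0 1;0 0 0 0 0 0 1;0 0 0 0 0 0 1"

```text
time: 6.8
position: [0.5848, -0.0641, 0.0563]
tool_rot: [3.129, -0.11, -0.0]
ft_force: [-1.7, -13.9, 3.3]
grip_width: 0.004
grip_force: 6.9
```

Emit:
jog_arm --rows "0 1.5 0 0 0 0 1;0 2.5 0 0 0 0 1;0 0 -4 0 0 0 1;0 0 -5 0 0 0 1;0 0 -5 0 0 0 1"

```text
time: 7.42
position: [0.5821, -0.0948, 0.1967]
tool_rot: [-3.139, 0.102, 0.001]
ft_force: [1.0, -0.4, -0.1]
grip_width: 0.003
grip_force: 0.0
```

Emit:
jog_arm --rows "0 0 -4 0 0 0 1;0 0 0 0 0 0 1"

```text
time: 7.68
position: [0.5846, -0.0948, 0.2395]
tool_rot: [3.139, -0.101, 0.011]
ft_force: [0.1, 0.8, -0.2]
grip_width: 0.006
grip_force: 0.0
```

Emit:
jog_arm --rows "-1.1 -4.2 0 0 0 0 1;-1.1 -4.2 0 0 0 0 1;-1.1 -4.2 0 0 0 0 1;-1.1 -4.2 0 0 0 0 1;-1.1 -4.2 0 0 0 0 1"

```text
time: 8.3
position: [0.54, 0.1193, 0.2342]
tool_rot: [-3.14, 0.102, 0.003]
ft_force: [0.7, 0.9, 0.3]
grip_width: 0.002
grip_force: 0.0
```

Emit:
jog_arm --rows "0 0 2 0 0 0 1;0 0 2 0 0 0 1;0 0 2 0 0 0 1;0 0 0 0 0 0 1;0 0 0 0 0 0 1"

```text
time: 8.93
position: [0.5412, 0.118, 0.1756]
tool_rot: [-3.14, 0.102, 0.0]
ft_force: [-0.4, 1.1, 0.1]
grip_width: 0.005
grip_force: 0.0
```

```bash
python3 - <<'E'
from h import *
a=[]
for n,(x,y) in(("top",(220,165)),("side",(250,230))):
    d=imaging.get_image(n); a.append(cv2.resize(d["img"][y:y+130,x:x+130],None,fx=3.05,fy=3.05,interpolation=cv2.INTER_CUBIC))
cv2.imwrite("pics/p3.png",np.hstack(a)); s=ctrl.get_state(); print(s["position"],s["ft_force"])
E
```

```text
[0.54166897 0.11801572 0.17627527] [ 0.25510669  0.32358134 -0.18295594]
```

View pics/p3.png

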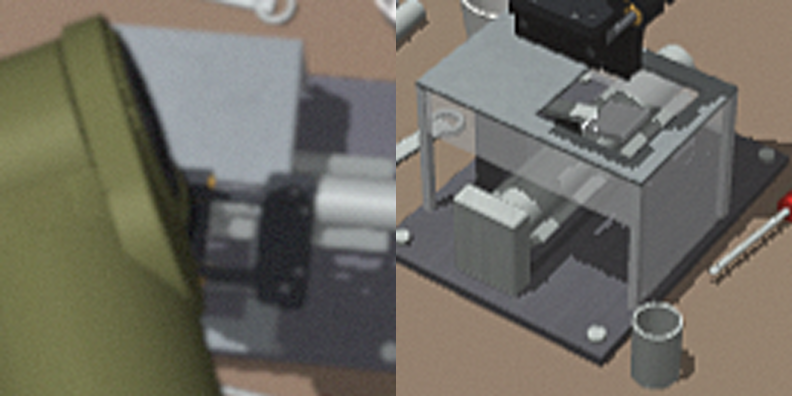

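The fingertips show near (630,72) in the right half, above the window centre (615,112); the nose sits at the stop. A quick projection check before going in.

```bash
python3 - <<'E'
from h import *
S=cal(imaging.get_image("side"))
print((proj(S,[[.5417,.118,.176],[.5417,.118,.145],[.5427,.1177,.145]])-[250,230])*3.05+[396,0])
E
```

```text
[[621.9293869   69.92127001]
 [621.03822076 101.75012087]
 [620.10901806 101.12326612]]
```

Emit:
jog_arm --rows "0 0 1.2 0 0 0 1;0 0 1.2 0 0 0 1;0 0 1.2 0 0 0 1;0 0 0.6 0 0 0 1;0 0 0.6 0 0 0 1"

```text
time: 9.7
position: [0.5409, 0.1178, 0.1276]
tool_rot: [3.14, -0.102, -0.002]
ft_force: [-3.2, -1.1, 6.8]
grip_width: 0.007
grip_force: 2.7
```

Emit:
jog_arm --rows "0 0 0.6 0 0 0 1;0 0 0.6 0 0 0 1;0 0 0.4 0 0 0 1;0 0 0 0 0 0 1"

```text
time: 10.2
position: [0.5411, 0.1181, 0.1115]
tool_rot: [-3.14, 0.102, 0.0]
ft_force: [-0.1, 0.2, 0.2]
grip_width: 0.005
grip_force: 0.0
```

Emit:
jog_arm --rows "0 0 0.3 0 0 0 1;0 0 0.3 0 0 0 1;0 0 0 0 0 0 1"

```text
time: 10.58
position: [0.5411, 0.118, 0.1055]
tool_rot: [-3.14, 0.102, 0.0]
ft_force: [-1.1, 0.1, 2.6]
grip_width: 0.008
grip_force: 1.4
```

Emit:
jog_arm --rows "0 0 0.2 0 0 0 1;0 0 0.1 0 0 0 1;0 0 0 0 0 0 1"

```text
time: 10.95
position: [0.5412, 0.118, 0.1043]
tool_rot: [3.139, -0.102, 0.0]
ft_force: [-6.4, -1.8, 14.2]
grip_width: 0.009
grip_force: 7.1
```

Rigid stop felt at 0.104. One slightly firmer press, then withdraw.

Emit:
jog_arm --rows "0 0 0.2 0 0 0 1;0 0 0 0 0 0 1;0 0 0 0 0 0 1"

```text
time: 11.32
position: [0.5412, 0.1181, 0.104]
tool_rot: [3.138, -0.102, 0.0]
ft_force: [-10.6, -1.9, 24.7]
grip_width: 0.01
grip_force: 12.6
```

Emit:
jog_arm --rows "0 0 -1 0 0 0 1;0 0 -3 0 0 0 1;0 0 -4 0 0 0 1;0 0 -4 0 0 0 1;0 0 -3 0 0 0 1"

```text
time: 11.95
position: [0.5421, 0.1176, 0.2521]
tool_rot: [-3.14, 0.103, -0.004]
ft_force: [1.0, -0.2, -0.2]
grip_width: 0.003
grip_force: 0.0
```

Emit:
jog_arm --rows "-1 4.5 0 0 0 0 1;-1 4.5 0 0 0 0 1;-1 4.5 0 0 0 0 1;-1 4.5 0 0 0 0 1;-1 4.5 0 0 0 0 1"

```text
time: 12.58
position: [0.4764, -0.1055, 0.2504]
tool_rot: [3.139, -0.103, 0.002]
ft_force: [0.7, -0.2, -0.8]
grip_width: 0.003
grip_force: 0.0
```

Emit:
jog_arm --rows "0 4.5 0 0 0 0 1;0 4 0 0 0 0 1;0 0 0 0 0 0 1;0 0 0 0 0 0 1"

```text
time: 13.08
position: [0.4714, -0.1878, 0.2503]
tool_rot: [-3.139, 0.102, -0.0]
ft_force: [-0.1, 0.6, -0.5]
grip_width: 0.004
grip_force: 0.0
```

```bash
python3 - <<'E'
from h import *
a=[]
for n,(x,y) in(("top",(220,165)),("side",(250,230))):
    d=imaging.get_image(n); a.append(cv2.resize(d["img"][y:y+130,x:x+130],None,fx=3.05,fy=3.05,interpolation=cv2.INTER_CUBIC))
cv2.imwrite("pics/p4.png",np.hstack(a)); s=ctrl.get_state(); print(s["position"],s["ft_force"],s["time"])
E
```

```text
[ 0.47159178 -0.18693345  0.25048768] [-0.28218474  0.1592281  -0.5520285 ] 13.175
```

View pics/p4.png

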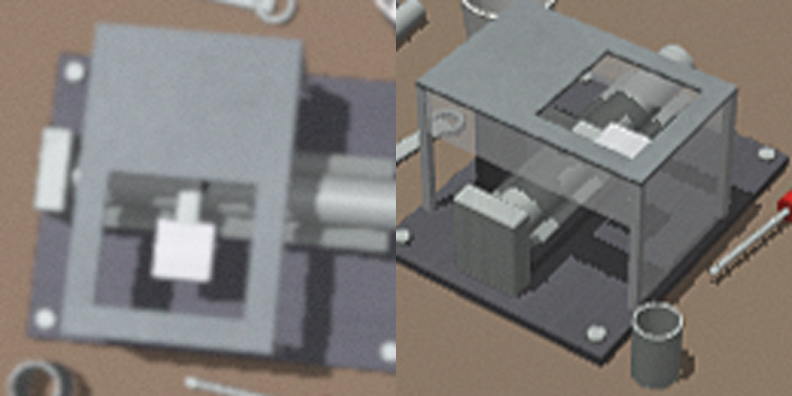

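The paddle has dropped (now at (183,250) and (627,140)), the nose meets the stop at (76,175), the arm is clear, and the offcut and screwdriver haven't moved.

```bash
python3 -c "
from bench import ticket; print(ticket.close_job())"
```

```text
the job is handed in; nothing more can be done
None
```

The tube is pushed up against the end stop, the hold-down lever is pressed to its rigid stop and stays down, and the arm is withdrawn clear. The job was handed in at about 13 s; no verdict came back. I saw no sign of touching the guard, and the nearby offcut, screwdriver and wrench looked unmoved in the last pictures.

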